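# Slide a film roll through the swing flap of a decontamination box

## Task

Take the pusher by its blue grip and use it to push the cream film roll, standing upright on the worktop, through the orange swing flap until it is wholly inside the decontamination box and far enough back for the flap to drop shut behind it; the gripper itself must not touch the roll. Then draw the pusher back out of the box, clear of the flap so that it hangs shut again, and leave the pusher standing on the worktop. Do not disturb the bottle, the timer or the yellow tape.

Things in the scene. Friction and masses are not known exactly. Their poses are not given: they have to be found in the camera images.
- decon_box: White box fixed on the worktop, amber roof, orange flap at its open front. Origin: on the worktop right under the shut flap, mid-gateway; x points into the box (pushing direction), y left, z up. Opening 84 mm wide, 68 high; header and posts are 80 mm high and reach 8 mm in front of the flap. Inside: 84 mm wide, no floor plate (the roll stays on the worktop), back wall 145 mm behind the flap.
- guide_mouth (a point): Point on the worktop midway between the outer ends of the two aluminium guides in front of the flap, 100 mm before it. The guides are 22 mm high, straight and 84 mm apart from the flap to 30 mm before it, then flare to about 158 mm apart here. Axes as those of the box.
- flap (a joint): Orange flap 78 mm wide, 4 mm thick, about 40 g, on a level hinge 60 mm above the worktop; lower edge 9 mm above the worktop. 0 = hanging shut, positive (rad) = swung into the box, negative = out towards the guides; swings freely both ways to 1.5, falls to 0 by its weight within a second or so. It lies on the roll until the roll's axis is about 80 mm behind the gateway.
- roll: Cream roll of sealing film standing on end, a cylinder 60 mm in diameter and 51 mm high, about 120 g, loose. Origin: centre of its underside; z along its axis, up. It starts in front of the flap between the guides.
- pusher: Hand pusher, loose, about 200 g, 156 mm long: steel foot plate 144 x 44 x 6 mm, an upright blue grip block, and in front a white V-shaped head 54 mm wide and 40 mm high on a 6 mm thick spine plate just as high. Origin: on its underside below the grip; x points from grip to head, z up. The foot reaches 34 mm behind the origin.
- pusher_grip (a point): Middle of the pusher's blue grip as it is grasped, 60 mm above the pusher's underside; the grip is 40 mm long (pusher x), 22 mm wide (pusher y) and its top is 86 mm above the underside. x, y, z axes as those of the pusher.
- pusher_head (a point): Bottom of the V in the pusher's head, 110 mm ahead of the pusher's origin and 22 mm above its underside. Each V face lies 25 degrees off square, its outer ends reach 13 mm further ahead. A roll seated in the V has its axis 33 mm ahead of this point.
- reagent_bottle: White screw-cap bottle, 66 mm diameter, 106 mm high, loose bystander. Origin: centre of its underside.
- bench_timer: White timer with coloured buttons lying flat, 60 x 64 x 19 mm, loose bystander. Origin: centre of its underside.
- tape: Yellow roll of label tape lying flat, 68 mm diameter, 19 mm high, loose bystander. Origin: centre of its underside.
There are look-alikes about, which are no part of the job. There is more than one size of the roll; the job needs the larger.

How it is judged:
By the outcome, as a careful person would: the job done as asked, in the order asked, and still so for the second after the job is handed in, with the robot touching nothing.
It also fails if it takes over 58 s, if anything falls off the work surface, if the arm or the gripper's body presses on something with over 40 N, if the wrist force passes 120 N, or if a joint passes its speed limit or range.

## Robot

A 6-joint arm with a two-finger parallel gripper is mounted at the origin on a cart in front of the work surface, level with it; the furniture and walls round the work are solid. World frame = base frame: x ahead of the robot, y to its left, z up, the work surface at z = 0. Lengths are in m, angles in rad, forces in N, time in s.
With the tool pointing down it reaches from about 0.275 to 0.875 m from the base axis. Payload 12.5 kg.
Tool frame: the origin (TCP) lies between the finger pads; the fingertips stand 25 mm ahead of it and the grasp point (between the pads) lies 6 mm ahead of it; z points along the fingers, y is the line along which they close (so a half turn about z gives the same grasp; the last joint's range is limited). The gripper opens to 85 mm and grips with 20 to 120 N. Pads are 22 mm wide; open, the fingers measure 114 mm over their backs; the gripper's body (76 mm by 85 mm) begins 54 mm behind the grasp point. The pads swing forward as they close: fully open they stand 13 mm farther back than shut.
Start: joints at [-1.34, 0.351, 1.652, -0, 1.139, -0.085], TCP at [0.171, -0.523, 0.256] pointing down, gripper open.
Joint ranges: [-2.75, 2.75], [-0.79, 2.1], [0.01, 2.65], [-1.57, 4.71], [0.07, 3.14], [-2.87, 2.87]. Speed limits (rad/s): [2.22, 2.22, 2.79, 3.14, 3.14, 3.14].

## Interface

Orientations are given as [roll, pitch, yaw] about the fixed x, y, z axes, in that order (R = Rz(yaw) Ry(pitch) Rx(roll)).
In Python, from rig import env gives the robot as it stands. Calls block until the motion is done:
- env.move_pose(position, orientation): joint-space move of the TCP to a pose.
- env.move_straight(position, frame=None, feed=0.15): straight line of the TCP; frame=None keeps the orientation; feed is the mean speed in m/s.
- env.movej(angles): joint-space move.
- env.gripper_open() and env.close_gripper(): open the fingers fully, or close them until they stop; the grip force is fixed at half the most.
- env.pause(seconds).
- env.ik(position, orientation): joint angles nearest the present ones, or None.
- env.get_state(): the state.
- env.grab_frame(name): name is "side" or "top"; returns the picture (420x560x3 uint8, blue, green, red); there is no depth.
- env.calibration(name): a dict with "camera_matrix" (3x3 intrinsics, pixels), "dist" ([k1, k2, p1, p2, k3] as OpenCV has them; the pictures are not rectified), "R" (3x3) and "t" (3): a world point X has camera coordinates R X + t. Camera axes: x right, y down, z forward; pixel columns grow to the right and rows downward; lengths in m; the calibration is good to about 2 mm. A picture is of the moment at which its call begins. calibration takes no time and is no camera call.
A pose or a line that the arm cannot do raises env.PlanningError and nothing moves.
- env.close_job(): hands the job in; it is judged then, once.
The state is a dict: "t": time; "joints": joint angles; "qd": joint speeds; "joint_torque": joint torques, N m; "eef_pos": TCP position; "ee_rot": TCP orientation; "ft_force": force on the tool from outside, world axes, zero at the start; "ft_torque": the same for the moment, N m; "finger_gap": finger opening in m; "grip_force": force on a finger pad.
Only numpy, scipy, OpenCV 4.12 (cv2) and the standard library are available. Lean on these libraries where they do the work, as an engineer would, in place of code of your own. Each camera call takes 0.05 s, during which the arm holds its last target. There are 200 camera calls.

## Working session

There is one attempt and no reset: what is moved stays moved. The work goes in short steps, each a Python script; the robot and the scene stay as the last script left them, time stands still between calls to the robot, and variables do not carry over. Pictures are saved under pics/ and viewed, at most 10 in all, crops included, and the job is handed in when it is done.

```bash
mkdir -p pics; ls; python3 - <<'E'
from rig import env
import cv2
for n in("top","side"):
    cv2.imwrite(f"pics/{n}0.png",env.grab_frame(n)); c=env.calibration(n); print(n,c["camera_matrix"],c["dist"],-c["R"].T@c["t"],c["R"])
s=env.get_state();print(s["t"],s["ee_rot"],s["finger_gap"])
E
```

```text
pics
top [[425.83842534   0.         279.92898049]
 [  0.         425.83842534 213.12355819]
 [  0.           0.           1.        ]] [-0.01866717  0.          0.          0.          0.        ] [0.46300184 0.22306895 1.07854797] [[-9.98282831e-03 -9.99950137e-01 -2.59297799e-04]
 [-9.96627165e-01  9.97077609e-03 -8.14547532e-02]
 [ 8.14532770e-02 -5.54725585e-04 -9.96677007e-01]]
side [[419.60465419   0.         287.48862594]
 [  0.         419.60465419 212.21549952]
 [  0.           0.           1.        ]] [-0.07854654  0.          0.          0.          0.        ] [ 0.55418434 -0.50091757  0.56639883] [[ 0.99935323  0.03406791  0.01151097]
 [ 0.02909385 -0.57786023 -0.81561701]
 [-0.02113464  0.81542439 -0.57847766]]
0.1 [-3.14057993e+00 -8.39233764e-05  3.15781149e-01] 0.08516101133851424
```

View pics/top0.png

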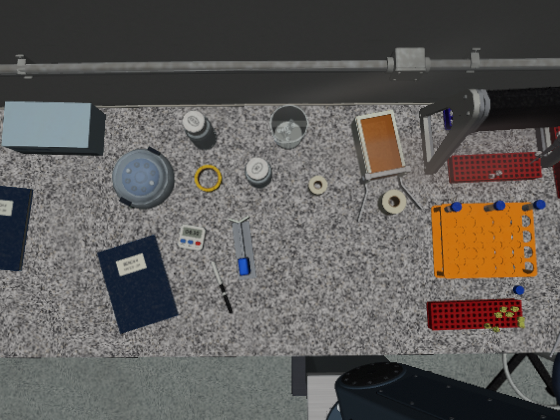

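View pics/side0.png

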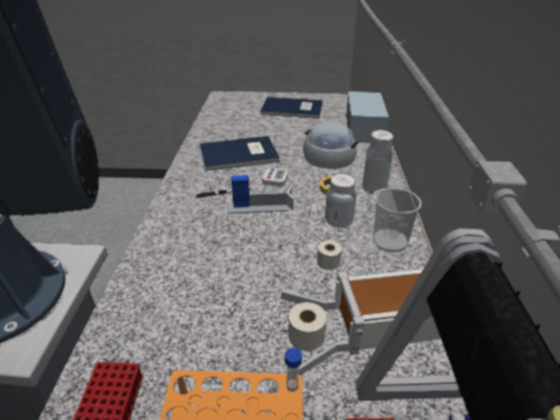

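The top view shows the box at about (380,145) with its opening toward the robot. The big roll is at (394,202), the guides at (363,200) and (410,192), and the pusher has its grip at (244,266) and head at (239,220). The bottle is at (258,172), the timer at (191,237) and the tape at (207,178). The side view agrees.

```bash
python3 - <<'E'
import cv2
i=cv2.imread("pics/top0.png")
cv2.imwrite("pics/topz.png",cv2.convertScaleAbs(cv2.resize(i[105:285,215:435],None,fx=3.3,fy=3.3,interpolation=cv2.INTER_CUBIC),alpha=1.3))
i=cv2.imread("pics/side0.png")
cv2.imwrite("pics/sidez.png",cv2.convertScaleAbs(cv2.resize(i[170:390,210:450],None,fx=2.7,fy=2.7,interpolation=cv2.INTER_CUBIC),alpha=1.3))
E
```

```text
(no output)
```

View pics/topz.png

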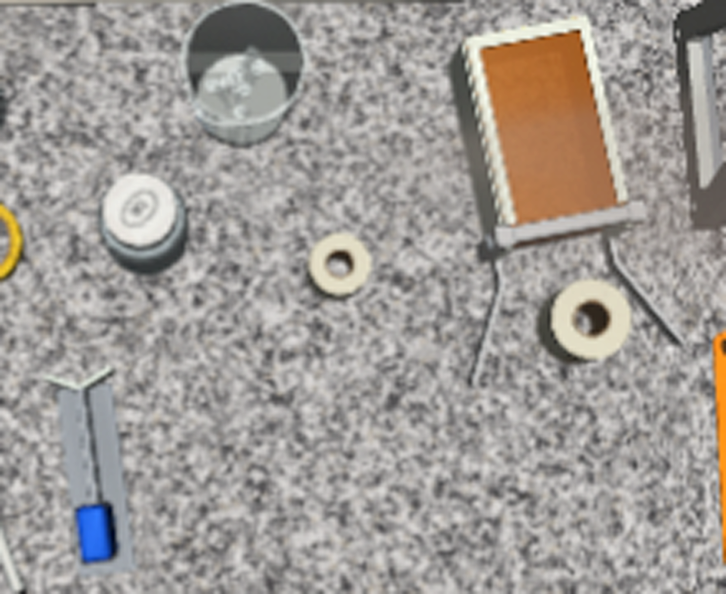

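View pics/sidez.png

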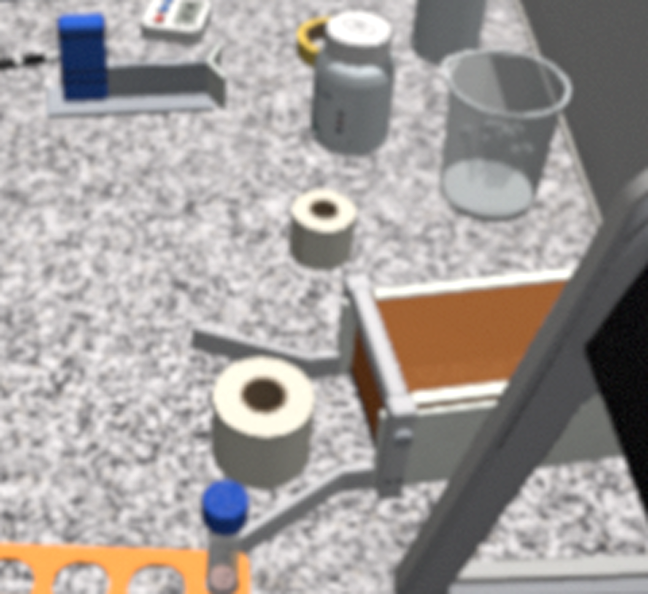

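```bash
cat > h.py <<'E'
from rig import env
import cv2, numpy as np
def ray(n,px,z):
    c=env.calibration(n); u=cv2.undistortPoints(np.array(px,float).reshape(-1,1,2),c["camera_matrix"],np.array(c["dist"])).reshape(-1,2)
    d=np.c_[u,np.ones(len(u))]@c["R"]; o=-c["R"].T@c["t"]
    return (o+d*((z-o[2])/d[:,2])[:,None])[:,:2]
def tz(p): return np.array(p)/3.3+[215,105]
def sz(p): return np.array(p)/2.7+[210,170]
E
python3 - <<'E'
from h import *
np.set_printoptions(precision=4,suppress=True)
def ang(a,b): d=b-a; return np.degrees(np.arctan2(d[1],d[0]))
g=ray("top",tz([(473,384),(498,288),(683,345),(613,256)]),.022); print("guides Lend Lkink Rend Rkink\n",g,"mouth",(g[0]+g[2])/2,"kinkmid",(g[1]+g[3])/2,ang((g[0]+g[2])/2,(g[1]+g[3])/2), np.linalg.norm(g[0]-g[2]),np.linalg.norm(g[1]-g[3]))
print("side Lend",ray("side",sz([(193,334)]),.022))
h=ray("top",tz([(499,243),(646,217),(499,230),(643,205)]),.08); print("header",h,ang(h[1],h[0])-90,ang(h[3],h[2])-90)
r=ray("top",tz([(498,225),(465,42),(628,200),(588,17)]),.08); print("roof",r,ang(r[0],r[1]),ang(r[2],r[3]))
print("roll",ray("top",tz([(591,319)]),.051),ray("side",sz([(264,401)]),.051))
v=ray("top",tz([(82,386),(50,380),(110,370)]),.04);print("V",v,ang(v[2],v[1])-90)
i=cv2.imread("pics/top0.png").astype(int); m=((i[...,0]>110)&(i[...,0]-i[...,2]>80)).astype(np.uint8)
m[:,:215]=0;m[:,300:]=0;rr=cv2.minAreaRect(cv2.findNonZero(m));print(rr);gr=ray("top",[rr[0]],.086)[0];b=ray("top",cv2.boxPoints(rr),.086);print("grip",gr,b,ang(gr,v[0]),np.linalg.norm(v[0]-gr))
print("bottle",ray("top",tz([(141,209)]),.106),"timer",ray("top",[(191,237)],.019),"tape",ray("top",[(207,178)],.019))
E
```

```text
guides Lend Lkink Rend Rkink
 [[ 0.5268  0.0277]
 [ 0.5995  0.0069]
 [ 0.5548 -0.1321]
 [ 0.6232 -0.0813]] mouth [ 0.5408 -0.0522] kinkmid [ 0.6114 -0.0372] 12.016927439969395 0.16226747163195426 0.09132634877790168
side Lend [[0.5322 0.0175]]
header [[ 0.6246  0.0172]
 [ 0.6425 -0.0894]
 [ 0.634   0.0169]
 [ 0.6513 -0.0875]] 9.551265082613455 9.382334368750648
roof [[ 0.6377  0.0175]
 [ 0.7725  0.0379]
 [ 0.655  -0.0768]
 [ 0.7904 -0.0524]] 8.566664871927193 10.210807023319472
roll [[ 0.5721 -0.0551]] [[ 0.577  -0.0614]]
V [[0.5272 0.3206]
 [0.5319 0.3443]
 [0.5388 0.2998]] 8.921749233907065
((242.73849487304688, 266.40771484375), (15.628376007080078, 8.062257766723633), 82.87498474121094)
grip [0.4212 0.3099] [[0.438  0.3214]
 [0.4401 0.3028]
 [0.4044 0.2984]
 [0.4023 0.317 ]] 5.791466553948804 0.10654551940119779
bottle [[0.6469 0.2728]] timer [[0.4922 0.4443]] tape [[0.6401 0.405 ]]
```

```bash
cat >> h.py <<'E'
YB=np.radians(9.5); O=np.array([.641,-.035]); U=np.array([np.cos(YB),np.sin(YB)]); V=np.array([-U[1],U[0]])
def bx(x,y,z): return [*(O+x*U+y*V),z]   # box frame -> world
def st(tag):
    s=env.get_state(); print(tag,round(s["t"],1),np.round(s["eef_pos"],4),np.round(s["ee_rot"],3),"gap",round(s["finger_gap"],4),"F",np.round(s["ft_force"],1),"grip",round(s["grip_force"],1)); return s
E
python3 - <<'E'
from h import *
D=[np.pi,0,.13]
env.move_pose([.42,.309,.19],D); st("above")
env.move_straight([.42,.309,.066],feed=.15); st("down")
env.close_gripper(); st("closed")
env.move_straight([.42,.309,.096],feed=.12); st("lift")
D=[np.pi,0,YB]
env.move_straight(bx(-.07-.143-.03,-.0106,.096),D,feed=.2); st("carried")
cv2.imwrite("pics/t1.png",cv2.convertScaleAbs(cv2.resize(env.grab_frame("top")[140:300,300:480],None,fx=3.6,fy=3.6,interpolation=cv2.INTER_CUBIC),alpha=1.3))
cv2.imwrite("pics/s1.png",cv2.convertScaleAbs(cv2.resize(env.grab_frame("side")[200:400,100:400],None,fx=2.6,fy=2.6,interpolation=cv2.INTER_CUBIC),alpha=1.3))
E
```

```text
above 3.1 [0.4204 0.3086 0.19  ] [-3.142 -0.     0.129] gap 0.0855 F [ 0.2  0.5 -0.8] grip 0.0
down 4.1 [0.4204 0.3092 0.0667] [-3.141e+00 -1.000e-03  1.300e-01] gap 0.0852 F [ 1.5  1.1 -0.1] grip 0.0
closed 4.7 [0.4201 0.3091 0.0662] [-3.141 -0.     0.13 ] gap 0.0214 F [-0.6  0.5  4.5] grip 58.9
lift 5.1 [0.4199 0.3089 0.0958] [-3.141 -0.     0.13 ] gap 0.0213 F [ 0.9 -0.2 -2.3] grip 58.7
carried 7.2 [ 0.403  -0.0851  0.096 ] [-3.142  0.     0.166] gap 0.0218 F [-0.4  0.7 -2.2] grip 58.7
```

View pics/t1.png

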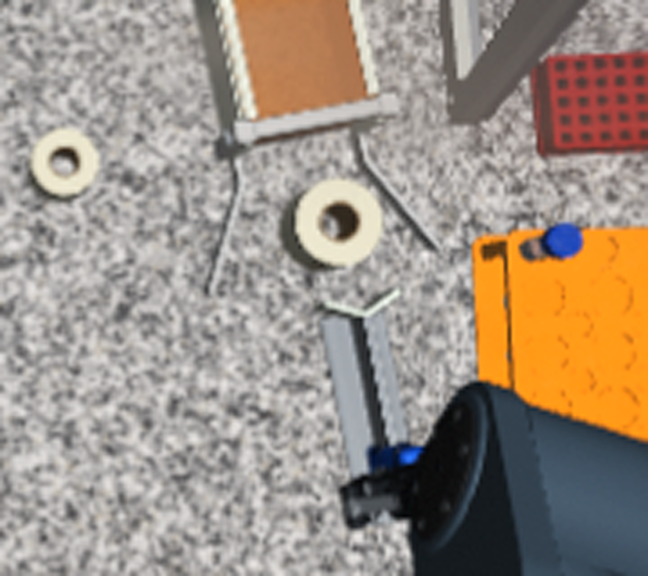

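View pics/s1.png

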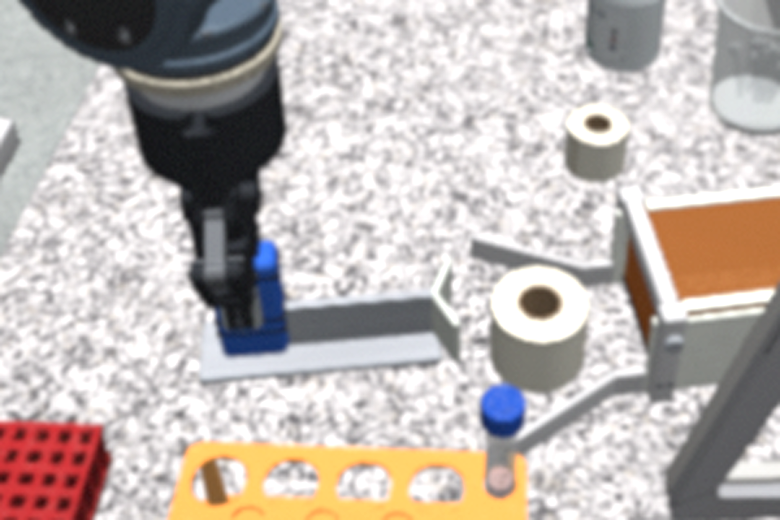

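Close up, the pusher hangs level in the grip. In t1 the V apex is at (362,314) with its ends at (325,303) and (398,292), and the roll top is at (338,222). In s1 the grip sits a bit forward of the fingers.

```bash
python3 - <<'E'
from h import *
f=lambda p:np.array(p)/3.6+[300,140]
a=ray("top",f([(362,314),(325,303),(398,292)]),.07); r=ray("top",f([(338,222)]),.051)[0]
tcp=np.array(env.get_state()["eef_pos"][:2])
B=lambda p:np.round([(p-O)@U,(p-O)@V],4)
print("apex",B(a[0]),"ends",B(a[1]),B(a[2]),"tcp",B(tcp),"roll",B(r),"head yaw",np.degrees(np.arctan2(*(a[1]-a[2])[::-1]))-90)
print("hdr",[B(p) for p in ray("top",f([(240,146),(397,112)]),.08)],"guides L,R end, kink",[B(p) for p in ray("top",f([(210,292),(435,248),(238,175),(362,150)]),.022)])
E
```

```text
apex [-0.1349 -0.0062] ends [-0.1235  0.0164] [-0.1248 -0.0326] tcp [-0.2429 -0.0102] roll [-0.0712 -0.008 ] head yaw 7.9422739866500365
hdr [array([-0.0123,  0.054 ]), array([-0.0081, -0.0526])] guides L,R end, kink [array([-0.1016,  0.0806]), array([-0.099 , -0.0791]), array([-0.025 ,  0.0459]), array([-0.0229, -0.0427])]
```

```bash
python3 - <<'E'
from h import *
D=[np.pi,0,YB]; z=.0668
env.move_straight(bx(-.243,-.0095,z),D,feed=.1); st("lowered")
env.move_straight(bx(-.21,-.0095,z),D,feed=.06); st("contact")
env.move_straight(bx(-.172,-.001,z),D,feed=.05); st("aligned")
cv2.imwrite("pics/t2.png",cv2.convertScaleAbs(cv2.resize(env.grab_frame("top")[120:280,300:480],None,fx=3.6,fy=3.6,interpolation=cv2.INTER_CUBIC),alpha=1.3))
E
```

```text
lowered 7.8 [ 0.4028 -0.0843  0.0665] [-3.141e+00  1.000e-03  1.660e-01] gap 0.0213 F [-0.4 -0.1 -2.1] grip 59.0
contact 8.5 [ 0.4353 -0.0789  0.0667] [-3.141  0.     0.166] gap 0.0213 F [ 0.  -0.2 -1.7] grip 58.8
aligned 9.4 [ 0.4715 -0.0644  0.0668] [ 3.142 -0.     0.166] gap 0.0216 F [-0.4  0.3 -2.4] grip 58.8
```

View pics/t2.png

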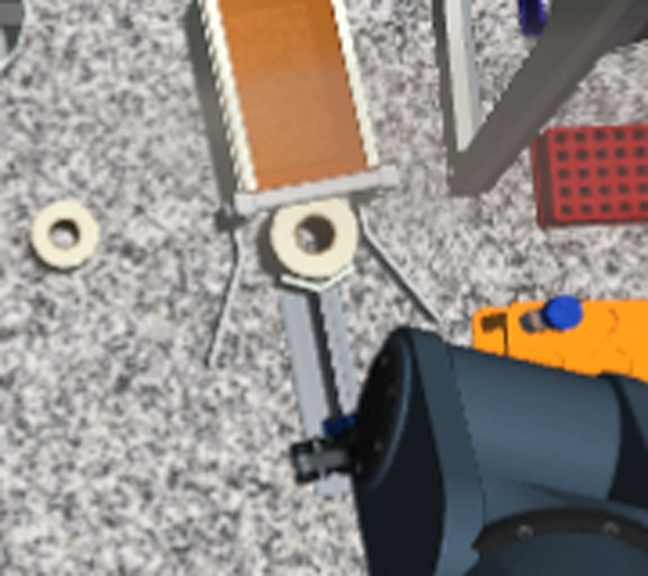

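The roll is seated in the V, with its top centred at (314,237) just in front of the header. I'll compute its offset and push.

```bash
python3 - <<'E'
from h import *
f=lambda p:np.array(p)/3.6+[300,120]
B=lambda p:np.array([(p-O)@U,(p-O)@V])
r=B(ray("top",f([(314,237)]),.051)[0]); t=B(np.array(env.get_state()["eef_pos"][:2])); print(r,t)
off=np.clip(r[0]-t[0],.136,.148); y=t[1]-np.clip(r[1],-.006,.006); z=.0668; D=[np.pi,0,YB]
env.move_straight(bx(t[0]+.02,y,z),D,feed=.05)
for xr in (.03,.097):
    env.move_straight(bx(xr-off,y,z),D,feed=.06); st(xr)
env.pause(.3); st("end")
cv2.imwrite("pics/t3.png",cv2.convertScaleAbs(cv2.resize(env.grab_frame("top")[100:260,300:480],None,fx=3.6,fy=3.6,interpolation=cv2.INTER_CUBIC),alpha=1.3))
env.move_straight(bx(-.06-off,y,z),D,feed=.08); st("out")
env.pause(.5)
cv2.imwrite("pics/s3.png",cv2.convertScaleAbs(cv2.resize(env.grab_frame("side")[200:400,150:450],None,fx=2.6,fy=2.6,interpolation=cv2.INTER_CUBIC),alpha=1.4))
E
```

```text
[-0.03026915  0.00040079] [-0.17205699 -0.00105366]
0.03 10.8 [ 0.5309 -0.0548  0.0668] [-3.142  0.     0.166] gap 0.0205 F [-0.9 -0.5 -3.1] grip 58.8
0.097 12.1 [ 0.597  -0.0439  0.0668] [ 3.142 -0.     0.166] gap 0.0214 F [-0.  -0.2 -2.2] grip 58.8
end 12.4 [ 0.597  -0.0439  0.0668] [ 3.142 -0.     0.166] gap 0.0214 F [-0.4 -0.3 -1.4] grip 58.8
out 14.6 [ 0.4425 -0.0697  0.0668] [ 3.141 -0.     0.166] gap 0.0216 F [-0.5 -0.  -1.7] grip 58.8
```

View pics/t3.png

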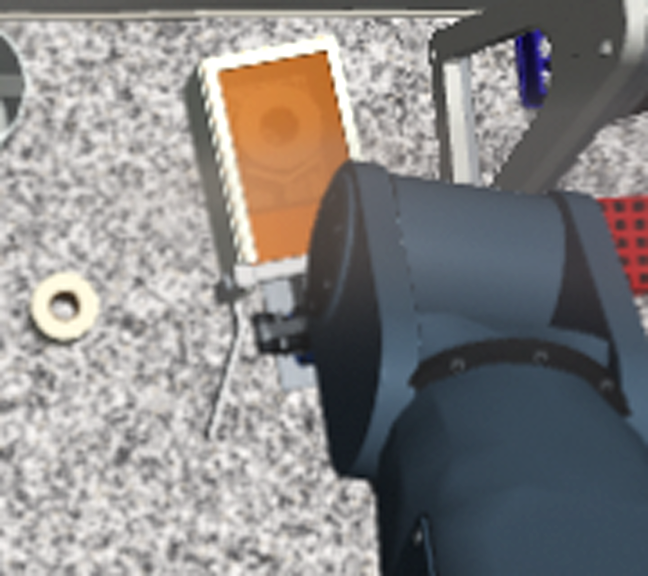

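View pics/s3.png

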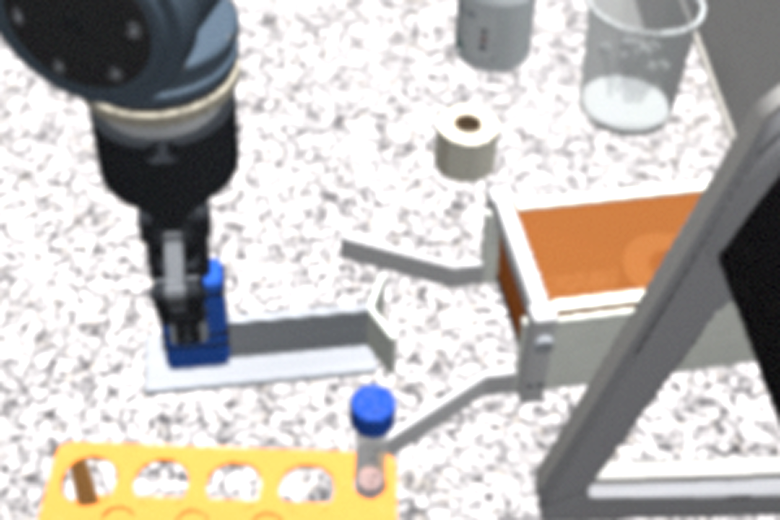

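The flap hangs shut, the pusher head is clear in front of the guides, and the roll shows through the roof near (278,123) in t3. Next I set the pusher down and release it.

```bash
python3 - <<'E'
from h import *
p=ray("top",np.array([(278,123)])/3.6+[300,100],.051)[0]; print("roll x,y in box",(p-O)@U,(p-O)@V)
e=env.get_state()["eef_pos"]
env.move_straight([e[0],e[1],.0662],feed=.02); st("set")
env.gripper_open(); st("open")
env.move_straight([e[0],e[1],.22],feed=.12); st("up")
env.move_pose([.30,-.38,.28],[np.pi,0,.2]); env.pause(.5); st("away")
a=cv2.resize(env.grab_frame("top")[100:300,180:440],(780,600)); 
b=env.grab_frame("side")[150:400,200:460]
cv2.imwrite("pics/f.png",cv2.convertScaleAbs(np.hstack([cv2.resize(a,(400,308)),cv2.resize(b,(320,308))]),alpha=1.4))
E
```

```text
roll x,y in box 0.09991689582900312 -0.0004915050069467163
set 15.4 [ 0.4422 -0.0697  0.0662] [-3.142  0.     0.166] gap 0.021 F [ 0.2  1.2 -1.5] grip 58.8
open 16.0 [ 0.4422 -0.0698  0.0662] [ 3.142 -0.     0.166] gap 0.0855 F [-0.  -0.2 -0.2] grip 0.0
up 17.4 [ 0.4419 -0.0697  0.2194] [-3.141e+00  1.000e-03  1.660e-01] gap 0.0855 F [-0.8  0.1  0.2] grip 0.0
away 19.2 [ 0.3001 -0.3799  0.28  ] [-3.142  0.     0.2  ] gap 0.0851 F [-0.2  0.4  0.6] grip 0.0
```

View pics/f.png

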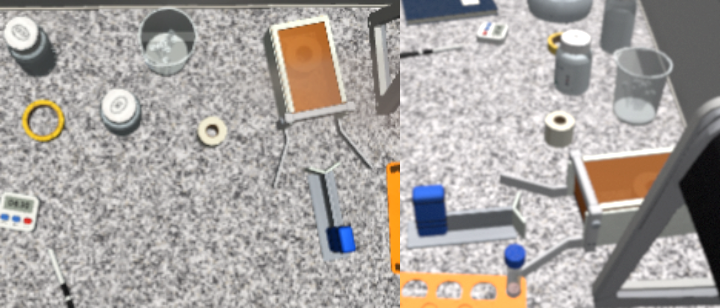

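The final picture shows the roll inside at the back (305,55), the flap shut, the pusher upright at (335,215), and the bottle, timer and tape where they were.

```bash
python3 -c "
from rig import env
print(env.close_job())"
```

```text
the job is handed in; nothing more can be done
None
```

The job is handed in at about 19 s: the roll is about 100 mm behind the gateway, the flap hangs shut, the pusher stands upright on the worktop clear of the flap, and the bottle, timer and tape were not disturbed.

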